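# Put the washstand things back on their own dishes

### The job

On the bathroom counter the tumbler, the jar, the soap and the nail brush each stand on the wrong dish. Put each on its own, upright and well in the middle: the blue tumbler on the blue saucer, the amber jar on the brass tray, the soap in the white soap dish and the nail brush on the slatted wooden rack, these two lying lengthwise. They are wet, so never put one on the bare wooden counter and never tip one over: whatever has to wait goes on the grey drying stone; leave the pink perfume bottle where it is.

Things in the scene. Friction and masses are not known exactly. Their poses are not given: they have to be found in the camera images.
- tumbler: blue ceramic tumbler, an upright open cylinder 60 mm across (56 at the foot) and 92 mm tall, wall 3.5 mm, about 0.22 kg; origin at the centre of its underside, z up along its axis
- jar: amber glass jar with a brass lid, a closed upright cylinder 68 mm tall, body 58 mm across up to 46 mm, lid 57 mm across from 52 mm to the top, about 0.19 kg; origin at the centre of its underside, z up along its axis
- soap: pale green bar of soap lying flat, 78 mm (its x) by 50 mm (its y) by 30 mm high, edges rounded, about 0.11 kg; origin at the centre of its underside, z up
- nail_brush: nail brush lying bristles down: white bristles 76 x 28 mm in the lower 18 mm, above them a pale wooden back 86 mm (its x) by 38 mm (its y), from 18 to 36 mm; about 0.07 kg; origin at the centre of its underside, z up
- saucer: round blue ceramic saucer, place of the tumbler: 120 mm across, fixed; flat floor 107 mm across, 8 mm above the counter, in a rim 14 mm above the counter; origin at its centre at counter height, z up
- brass_tray: square brass tray, place of the jar: 112 x 112 mm, fixed; flat floor 106 x 106 mm, 8 mm above the counter, in a rim 13 mm above the counter; origin at its centre at counter height, z up
- soap_dish: white ceramic soap dish with ribs along its length, place of the soap: 124 mm (its x) by 94 mm (its y), fixed; inside 114 x 84 mm, things rest on the ribs 8 mm above the counter, rim 14 mm above the counter; origin at its centre at counter height, z up
- slat_rack: pale wooden rack of five slats that run along its length, place of the nail brush: 124 mm (its x) by 94 mm (its y), fixed; no rim, the top of the slats is flat, 8 mm above the counter; origin at its centre at counter height, z up
- drying_stone: plain grey slab, the drying stone, 150 mm (its x) by 105 mm (its y), fixed, empty at the start; its flat top is 10 mm above the counter; origin at its centre at counter height, z up. The bare wooden counter is at z = 0
- perfume: pink perfume bottle with a clear cap, 30 mm (its x) by 46 mm (its y) by 85 mm tall, loose, to be left alone; origin at the centre of its underside
Things that resemble listed ones, but are neither listed nor needed, are in the scene too. Leave any green, purple or turquoise look-alike of the saucer alone.

How it is judged (in metres and radians):
At the end, for the whole second after the job is handed in: Tumbler on saucer, jar on brass tray, soap in soap dish, brush on rack: each within 15 mm of the middle, origin less than 11 mm above the counter, tilt below 0.1 rad; soap and brush lengthwise within 0.3 rad; all released and at rest (horizontal distance between tumbler and saucer below 0.015 m and horizontal distance between jar and brass_tray below 0.015 m and horizontal distance between soap and soap_dish below 0.015 m and horizontal distance between nail_brush and slat_rack below 0.015 m and height (world z) of each of tumbler, jar, soap, nail_brush below 0.011 m and angle between each of tumbler, jar, soap, nail_brush's own z axis and vertical below 0.1 rad and angle between the x axis of soap and the x axis of soap_dish, either way round below 0.3 rad and angle between the x axis of nail_brush and the x axis of slat_rack, either way round below 0.3 rad and linear speed of each of tumbler, jar, soap, nail_brush below 0.02 m/s); the robot touches nothing.
It fails at once if a wet thing is set on the bare counter (height (world z) of any of tumbler, jar, soap, nail_brush below 0.004 m).
It fails at once if a thing is tipped over (more than 0.8 rad) (angle between any of tumbler, jar, soap, nail_brush's own z axis and vertical above 0.8 rad).
It fails at once if the perfume bottle is moved more than 15 mm or tipped (distance of perfume from where it was at the start of the episode above 0.015 m or angle between perfume's own z axis and vertical above 0.3 rad).
It also fails if it takes over 131 s, if anything falls off the work surface, if the arm or the gripper's body presses on something with over 40 N, if the wrist force passes 120 N, or if a joint passes its speed limit or range.

### The arm

A 6-joint arm with a two-finger parallel gripper is mounted at the origin on the work surface. World frame = base frame: x ahead of the robot, y to its left, z up, the work surface at z = 0. Lengths are in m, angles in degrees, forces in N, time in s.
With the tool pointing down it reaches from about 0.25 to 0.725 m from the base axis. Payload 9.7 kg.
Tool frame: the origin (TCP) lies midway between the tips of the shut fingers; the grasp point (between the pads) lies 19 mm behind it; z points along the fingers, x is the direction in which the jaws open and shut, and the axes are right-handed (so a half turn about z gives the same grasp; the last joint's range is limited). The gripper opens to 85 mm and grips with 20 to 120 N. Pads are 22 mm wide; open, the fingers measure 114 mm over their backs; the gripper's body (76 mm by 85 mm) begins 54 mm behind the grasp point. The pads swing forward as they close: fully open they stand 13 mm farther back than shut.
Start: joints at [-75, 4.979, 10.078, 95.1, 0, 90], TCP at [0.142, -0.531, 0.231] pointing down, gripper open.
Joint ranges: [-179.16, 179.16], [-48.56, 103.87], [-65.8, 70.77], [-126.05, 130.52], [-82.76, 87.17], [-180, 180]. Speed limits (degrees/s): [127.2, 127.2, 147.25, 180, 180, 180].

### API

Orientations are given as [roll, pitch, yaw] about the fixed x, y, z axes, in that order (R = Rz(yaw) Ry(pitch) Rx(roll)).
In Python, from workcell import sensors, camera, get_calibration, bot, recognise, place_of gives the robot as it stands. The module is installed in compiled form; this text tells all that it offers.
- The arm moves only by the tool send_rows, never from a script. Its argument "plan" is a list of rows, each a list of 3 entries, a list of its own where there are three numbers: the shift along the tool's x, y, z normalised to -1 to 1, where 1 is 0.3 m, then the turn, a rotation vector about the tool's x, y, z normalised to -1 to 1, where 1 is pi rad, then the closure, from -1 (fully open) to 1 (shut). In form: [[[x, y, z], [rx, ry, rz], claw], ...]. A call has 1 to 10 rows; each row is the pose to reach, as a shift and turn from the pose commanded when the call began, along the tool's axes at that moment, turning the shorter way round; what a row does not reach only later rows make up. A row lasts 1/10 s, in which the tool goes at most 50 mm and 8.59 degrees, less where a joint would pass 70% of its speed; a pose out of reach is approached as far as the arm can. A call with a number of a shift or a turn outside -1 to 1 is refused whole. A call with a gripper value outside its range is refused whole. The fingers move at their own pace and stop on an object; "force" is the grip in N (left out, the last holds). Time passes only in rows, so rows that repeat a pose let the fingers close. It gives the time, the measured TCP pose, the force and the opening at its end, in the units of the state.
- sensors.get_obs(): the state, without advancing time (a new reading comes with each control period).
- camera(name): name is "scene" or "side" or "wrist"; returns the picture (480x640x3 uint8, blue, green, red); there is no depth.
- get_calibration(name): a dict with "fx", "fy", "cx", "cy" (pixels), "k1" (the pictures are not rectified: a ray, as slopes to the right and down, at radius r is drawn at 1 + k1 r^2 times it, then the intrinsics apply), "R" (3x3) and "t" (3): a world point X has camera coordinates R X + t. Camera axes: x right, y down, z forward; pixel columns grow to the right and rows downward; lengths in m; the calibration is good to about 2 mm. A picture is of the moment at which its call begins: read the wrist's pose just before it. get_calibration takes no time and is no camera call; for the wrist camera it gives the pose at the moment of the call.
- bot.job_done(): hands the job in, once; it reports no verdict.
Trained networks look in the newest picture that a camera, given by its name, has taken for a name from the list of things; names that differ only in an ending like _2 or _b are one class to them, and where a whole thing is asked for, a point or a joint stands for the part that bears it (a point fixed in the world has none). Each returns a list of dicts, best first, with "p" (0 to 1); they miss things now and then, are a little off and sometimes report something else, mostly with a low value. They report only what shows in the picture. A call takes as long as a camera call. They do not tell look-alikes from the thing itself.
- recognise(label, camera): "point" ([column, row] in pixels, amid what is visible of it).
- place_of(label, camera): "point" ([column, row] in pixels: a listed point, or the origin of a listed thing).
The state is a dict: "time": time; "q": joint angles; "qd": joint speeds; "joint_efforts": joint torques, N m; "ee_pos": TCP position; "tcp_rot": TCP orientation; "wrist_force": force on the tool from outside, world axes, zero at the start; "torque": the same for the moment, N m; "opening": finger opening in m.
Only numpy, scipy, OpenCV 4.12 (cv2) and the standard library are available. Lean on these libraries where they do the work, as an engineer would, in place of code of your own. Each camera call takes 0.05 s, during which the arm holds its last target. There are 200 camera calls.

## Working session

There is one attempt and no reset: what is moved stays moved. The work goes in short steps, Python scripts to look and compute and a tool call to move; the robot and the scene stay as the last step left them, time stands still between calls to the robot, and variables do not carry over. Pictures are saved under pics/ and viewed, on a budget of 14 in all, crops included, one or two more only if the job needs it, and the job is handed in when it is done.

Besides the shell and the picture viewer there is one more tool, called after ">>>" in YAML: its name, and indented under it one key for each argument. send_rows: Moves the arm, as the interface text tells. Scaled input: -1 to 1 covers 0.3 m each way for a shift and pi rad each way for a turn. Its arguments: {"type":"object","properties":{"plan":{"type":"array"},"force":{"type":"number"}},"required":["plan"]}

```bash
mkdir -p pics; cat > h.py <<'E'
import numpy as np, cv2
from workcell import sensors, camera, get_calibration, bot, recognise, place_of
def ray(cal,px):
    K=np.array([[cal['fx'],0,cal['cx']],[0,cal['fy'],cal['cy']],[0,0,1.]])
    d=np.array([(px[0]-cal['cx'])/cal['fx'],(px[1]-cal['cy'])/cal['fy']]);u=d.copy()
    for _ in range(20): u=d/(1+cal['k1']*(u@u))
    R=np.array(cal['R']);t=np.array(cal['t'])
    return -R.T@t, R.T@np.array([u[0],u[1],1.])
def at_z(cal,px,z):
    o,d=ray(cal,px); return o+d*(z-o[2])/d[2]
def proj(cal,X):
    c=np.array(cal['R'])@np.array(X)+np.array(cal['t']);u=c[:2]/c[2];u=u*(1+cal['k1']*(u@u))
    return np.array([u[0]*cal['fx']+cal['cx'],u[1]*cal['fy']+cal['cy']])
E
python3 - <<'E'
from h import *
print(sensors.get_obs())
H=dict(tumbler=.008,jar=.008,soap=.008,nail_brush=.008,saucer=0,brass_tray=0,soap_dish=0,slat_rack=0,drying_stone=0,perfume=0)
for c in("scene","side"):
    im=camera(c);cv2.imwrite(f"pics/{c}0.png",im);cal=get_calibration(c)
    print(c,ray(cal,[320,240]))
    for n,z in H.items():
        for r in place_of(n,c)[:4]:
            print(n,round(r['p'],2),np.round(r['point']),np.round(at_z(cal,r['point'],z)[:2],3))
E
```

```text
{'time': 0.0, 'q': array([-7.49992953e+01,  5.01227375e+00,  1.00344702e+01,  9.51001744e+01,
        2.75070860e-04,  8.99986199e+01]), 'qd': array([ 0.07463814, -0.03381911, -0.08517564,  0.05518349, -0.07013586,
       -0.01196216]), 'joint_efforts': array([ 1.78239621e-03, -5.20398259e+01,  4.64796174e+01,  1.66665047e-02,
        2.26756156e-04, -3.13314183e-05]), 'ee_pos': array([ 0.14229816, -0.53103253,  0.23057196]), 'tcp_rot': array([-1.79999723e+02,  7.79779421e-02, -7.49979152e+01]), 'wrist_force': array([0.48435224, 0.38581513, 0.88268873]), 'torque': array([-0.10713296,  0.0311094 , -0.03705235]), 'opening': 0.0853572120613325}
scene (array([ 0.74088788, -0.42579409,  0.97812564]), array([-0.28312618,  0.47532266, -0.83324624]))
tumbler 0.93 [404. 275.] [0.637 0.136]
jar 0.57 [241. 387.] [ 0.447 -0.275]
soap 0.82 [359. 206.] [0.447 0.27 ]
soap 0.24 [406. 278.] [0.643 0.132]
nail_brush 0.6 [355. 386.] [ 0.654 -0.156]
saucer 0.86 [358. 206.] [0.445 0.274]
saucer 0.8 [436. 178.] [0.589 0.464]
saucer 0.63 [376. 159.] [0.411 0.45 ]
saucer 0.56 [304. 154.] [0.224 0.369]
brass
[... 342 characters left out ...]
fume 0.51 [308. 289.] [ 0.451 -0.003]
side (array([-0.16450951,  0.70455306,  1.07945896]), array([ 0.45398867, -0.46090437, -0.7627678 ]))
tumbler 0.83 [249. 220.] [0.649 0.136]
jar 0.8 [413. 179.] [ 0.446 -0.278]
soap 0.81 [264. 299.] [0.44 0.27]
nail_brush 0.69 [330. 165.] [ 0.644 -0.157]
nail_brush 0.6 [266. 302.] [0.432 0.274]
saucer 0.74 [304. 381.] [0.234 0.348]
saucer 0.64 [212. 358.] [0.411 0.447]
saucer 0.64 [158. 317.] [0.579 0.47 ]
saucer 0.48 [326. 167.] [ 0.654 -0.15 ]
brass_tray 0.61 [324. 167.] [ 0.657 -0.146]
soap_dish 0.84 [415. 181.] [ 0.441 -0.281]
slat_rack 0.89 [252. 226.] [0.634 0.139]
drying_stone 0.98 [344. 232.] [ 0.454 -0.009]
perfume 0.78 [205. 278.] [0.588 0.325]
```

View pics/scene0.png

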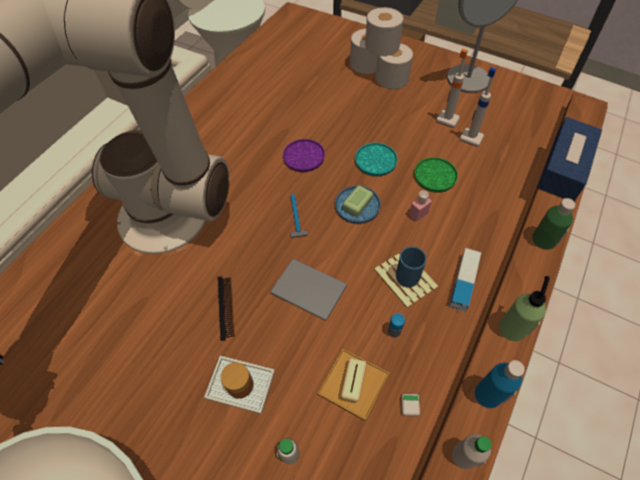

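View pics/side0.png

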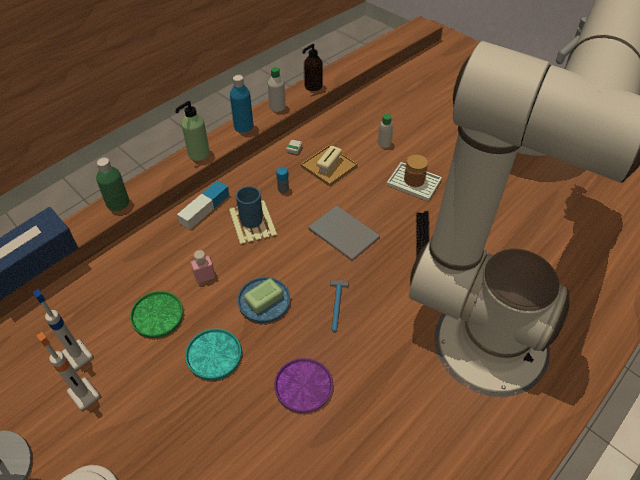

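Soap is on the saucer at scene (358,206), with the tumbler on the rack (404,278), the brush on the tray (353,384) and the jar on the soap dish (241,387). The stone is empty at (305,290). Three look-alikes (purple, turquoise, green) are empty. Since this is one cycle, the soap goes to the stone first. I'll make rectified top views to get the exact poses and yaws.

```bash
cat >> h.py <<'E'
def ortho(im,cal,x0,x1,y0,y1,z,s):
    # picture: right = -y, up = +x ; s px per m
    xs=np.arange(x1,x0,-1/s);ys=np.arange(y1,y0,-1/s)
    X=np.stack(np.broadcast_arrays(xs[:,None],ys[None,:],np.array(z)),-1).reshape(-1,3)
    c=X@np.array(cal['R']).T+np.array(cal['t']);u=c[:,:2]/c[:,2:];u=u*(1+cal['k1']*(u**2).sum(1,keepdims=True))
    m=np.stack([u[:,0]*cal['fx']+cal['cx'],u[:,1]*cal['fy']+cal['cy']],-1).astype(np.float32).reshape(len(xs),len(ys),2)
    return cv2.remap(im,m[...,0],m[...,1],cv2.INTER_CUBIC)
E
python3 - <<'E'
from h import *
tiles=[]
for c in("scene","side"):
    im=cv2.imread(f"pics/{c}0.png");cal=get_calibration(c);row=[]
    for n,x,y in(("saucer",.445,.272),("rack",.638,.133),("tray",.65,-.153),("dish",.444,-.277),("stone",.45,-.012)):
        t=ortho(im,cal,x-.08,x+.08,y-.08,y+.08,.010,1000)[:160,:160]
        for k in range(0,160,20): t[k,::4]=(0,0,255) if k==80 else t[k,::4]//2; t[::4,k]=(0,0,255) if k==80 else t[::4,k]//2
        row.append(cv2.resize(t,(266,266)))
    tiles.append(row)
a=np.vstack([np.hstack(tiles[0][:3]),np.hstack(tiles[1][:3])]);b=np.vstack([np.hstack(tiles[0][3:]),np.hstack(tiles[1][3:])])
cv2.imwrite("pics/oa.png",a);cv2.imwrite("pics/ob.png",b)
E
```

```text
(no output)
```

View pics/oa.png

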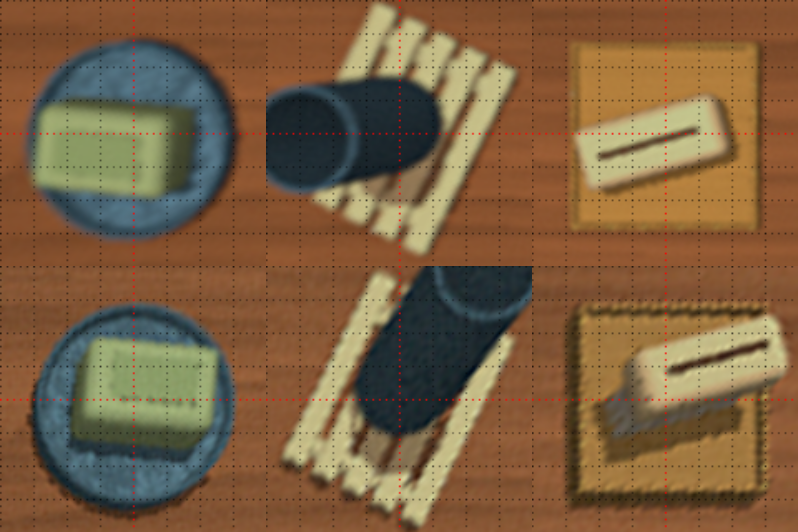

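View pics/ob.png

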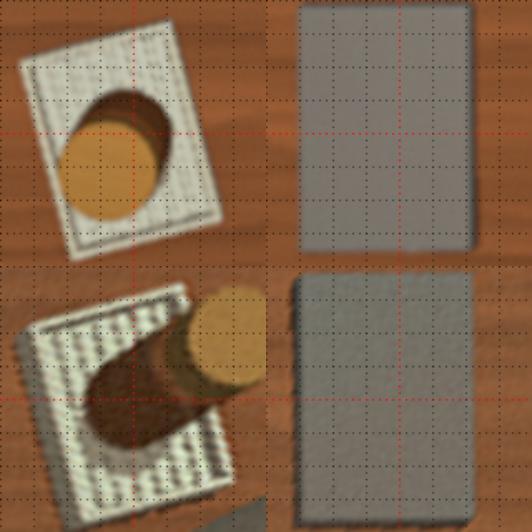

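```bash
python3 - <<'E'
from h import *
tiles=[]
for c in("scene","side"):
    im=cv2.imread(f"pics/{c}0.png");cal=get_calibration(c);row=[]
    for n,x,y,z in(("soap",.443,.27,.038),("tumb",.638,.135,.1),("brush",.65,-.155,.044),("jar",.444,-.277,.076)):
        t=ortho(im,cal,x-.05,x+.05,y-.05,y+.05,z,2000)[:200,:200]
        for k in range(0,200,20): t[k,::4]=(0,0,255) if k==100 else t[k,::4]//2; t[::4,k]=(0,0,255) if k==100 else t[::4,k]//2
        row.append(t)
    tiles.append(np.hstack(row))
cv2.imwrite("pics/oc.png",np.vstack(tiles))
E
```

```text
(no output)
```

View pics/oc.png

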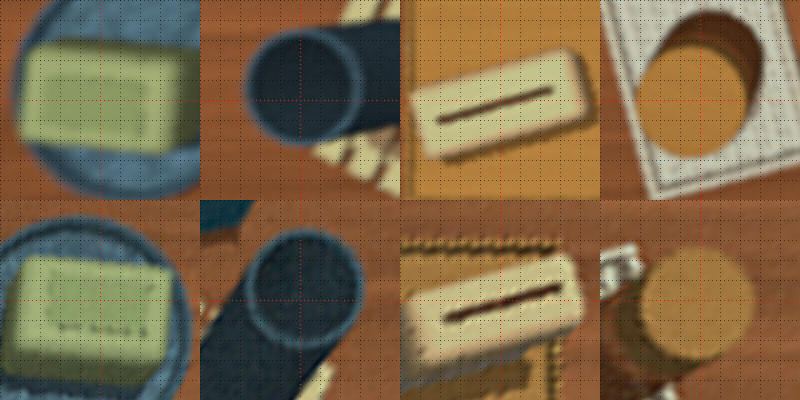

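Measured (top views from both cameras agree within about 3 mm):

| Thing | x, y (m) | yaw (deg) |
|---|---|---|
| soap | 0.442, 0.271 | 85 |
| tumbler | 0.644, 0.133 | – |
| brush | 0.648, -0.1545 | -75 |
| jar | 0.443, -0.274 | – |
| saucer | 0.441, 0.2725 | – |
| rack | 0.639, 0.133 | -27 |
| tray | 0.6485, -0.1545 | – |
| dish | 0.440, -0.271 | 15 |
| stone | 0.452, -0.004 | 0 |

Next I'll work out the moves.

```bash
cat > go.py <<'E'
import sys
from h import *
def plan(targets):
    o=sensors.get_obs();p=np.array(o['ee_pos']);yaw=o['tcp_rot'][2]
    print('t',round(o['time'],2),'p',p.round(4),'rot',np.round(o['tcp_rot'],2),'open',round(o['opening'],4),'q',o['q'].round(0))
    for T in targets:
        T=np.array(T,float);dy=(T[3]-yaw+180)%360-180;a=np.radians(yaw);d=T[:3]-p
        s=np.array([d@[np.cos(a),np.sin(a),0],d@[np.sin(a),-np.cos(a),0],-d[2]])/.3
        n=max(np.linalg.norm(d)/.05,abs(dy)/8.59)
        k=int(np.ceil(abs(s).max()))
        print(T,'shift',s.round(3),'rz',round(-dy/180,3),'rows %.1f'%n,'SPLIT %d'%k if k>1 else '')
        p=T[:3];yaw=T[3]
if __name__=="__main__": plan(eval(sys.argv[1]))
E
python3 - <<'E'
from h import *
for px,n in(((397,334),'bluebottle'),((466,290),'paste'),((410,405),'box')): print(n,at_z(get_calibration("scene"),px,0).round(3))
E
python3 go.py "[(.28,-.28,.231,-40),(.40,0,.231,-5),(.442,.271,.2,-5),(.442,.271,.06,-5)]"
```

```text
bluebottle [ 0.683 -0.005  0.   ]
paste [0.78  0.175 0.   ]
box [ 0.772 -0.135  0.   ]
t 1.1 p [ 0.1424 -0.5313  0.2313] rot [180.  -0. -75.] open 0.0855 q [-75.   5.  10.  95.  -0.  90.]
[  0.28   -0.28    0.231 -40.   ] shift [-0.69  -0.66   0.001] rz -0.194 rows 5.7 
[ 0.4    0.     0.231 -5.   ] shift [-0.294 -0.972 -0.   ] rz -0.194 rows 6.1 
[ 0.442  0.271  0.2   -5.   ] shift [ 0.061 -0.912  0.103] rz -0.0 rows 5.5 
[ 0.442  0.271  0.06  -5.   ] shift [0.    0.    0.467] rz -0.0 rows 2.8
```

>>> send_rows:
  plan:
    - [[-0.69,-0.66,0],[0,0,-0.194],-1]
    - [[-0.69,-0.66,0],[0,0,-0.194],-1]
    - [[-0.69,-0.66,0],[0,0,-0.194],-1]
    - [[-0.69,-0.66,0],[0,0,-0.194],-1]
    - [[-0.69,-0.66,0],[0,0,-0.194],-1]
    - [[-0.69,-0.66,0],[0,0,-0.194],-1]
    - [[-0.69,-0.66,0],[0,0,-0.194],-1]

```text
time: 1.8
ee_pos: [0.2815, -0.2771, 0.2319]
tcp_rot: [-180.0, -0.1, -39.8]
wrist_force: [-0.6, -0.6, 0.3]
opening: 0.0854
```

>>> send_rows:
  plan:
    - [[-0.294,-0.972,0],[0,0,-0.194],-1]
    - [[-0.294,-0.972,0],[0,0,-0.194],-1]
    - [[-0.294,-0.972,0],[0,0,-0.194],-1]
    - [[-0.294,-0.972,0],[0,0,-0.194],-1]
    - [[-0.294,-0.972,0],[0,0,-0.194],-1]
    - [[-0.294,-0.972,0],[0,0,-0.194],-1]
    - [[-0.294,-0.972,0],[0,0,-0.194],-1]
    - [[-0.294,-0.972,0],[0,0,-0.194],-1]

```text
time: 2.6
ee_pos: [0.4006, 0.0006, 0.2311]
tcp_rot: [180.0, 0.0, -5.0]
wrist_force: [0.0, -1.0, -0.3]
opening: 0.0854
```

>>> send_rows:
  plan:
    - [[0.061,-0.912,0.1],[0,0,0],-1]
    - [[0.061,-0.912,0.1],[0,0,0],-1]
    - [[0.061,-0.912,0.1],[0,0,0],-1]
    - [[0.061,-0.912,0.1],[0,0,0],-1]
    - [[0.061,-0.912,0.1],[0,0,0],-1]
    - [[0.061,-0.912,0.1],[0,0,0],-1]
    - [[0.061,-0.912,0.1],[0,0,0],-1]
    - [[0.061,-0.912,0.1],[0,0,0],-1]

```text
time: 3.4
ee_pos: [0.4437, 0.2691, 0.2011]
tcp_rot: [179.9, 0.0, -5.2]
wrist_force: [0.2, -0.7, -0.4]
opening: 0.0854
```

```bash
cat > wr.py <<'E'
# python3 wr.py picname x y z half  : wrist ortho about (x,y) at height z, plus network points
import sys
from h import *
def look(name,x,y,z,half,labels):
    cal=get_calibration("wrist");im=camera("wrist");cv2.imwrite(f"pics/{name}_raw.png",im)
    for n,zz in labels:
        for r in place_of(n,"wrist")[:2]: print(n,round(r['p'],2),np.round(r['point']),at_z(cal,r['point'],zz)[:2].round(4))
    t=ortho(im,cal,x-half,x+half,y-half,y+half,z,200/half)[:400,:400];N=len(t)
    for k in range(-10,11):
        i=int(N/2+k*.01*200/half)
        if 0<=i<N: c=(0,0,255) if k==0 else (0,0,0); t[i,::4]=c; t[::4,i]=c
    return t
if __name__=="__main__":
    n,x,y,z,h=sys.argv[1],*map(float,sys.argv[2:6]);cv2.imwrite(f"pics/{n}.png",look(n,x,y,z,h,eval(sys.argv[6])))
E
python3 wr.py w1 .442 .271 .038 .08 "[('soap',.008),('saucer',0)]"; python3 go.py "[(.442,.271,.06,-5),(.442,.271,.010,-5)]"
```

```text
soap 0.59 [313. 206.] [0.4405 0.271 ]
saucer 0.82 [ 60. 127.] [0.224  0.3616]
t 3.55 p [0.4437 0.2689 0.2018] rot [-1.7999e+02 -4.0000e-02 -5.2900e+00] open 0.0855 q [ 31.   0.   2.  92.  -0. 127.]
[ 0.442  0.271  0.06  -5.   ] shift [-0.006 -0.006  0.473] rz -0.002 rows 2.8 
[ 0.442  0.271  0.01  -5.   ] shift [0.    0.    0.167] rz -0.0 rows 1.0
```

View pics/w1.png

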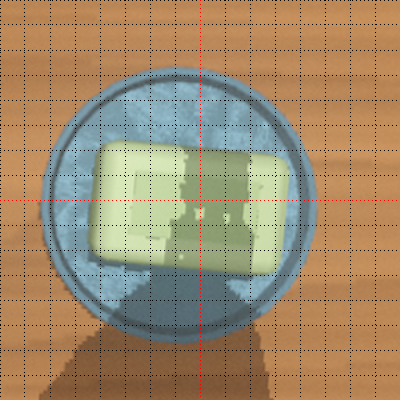

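Wrist view: soap centre at crop (191,207), so about (0.440,0.274), yaw 84.6. That agrees with the other cameras within 3 mm, so I'll take (0.441,0.273).

>>> send_rows:
  plan:
    - [[-0.01,-0.013,0.3],[0,0,-0.001],-1]
    - [[-0.01,-0.013,0.473],[0,0,-0.001],-1]
    - [[-0.01,-0.013,0.473],[0,0,-0.001],-1]
    - [[-0.01,-0.013,0.56],[0,0,-0.001],-1]
    - [[-0.01,-0.013,0.64],[0,0,-0.001],-1]
    - [[-0.01,-0.013,0.64],[0,0,-0.001],-1]
    - [[-0.01,-0.013,0.64],[0,0,-0.001],-1]

```text
time: 4.25
ee_pos: [0.4409, 0.2741, 0.0102]
tcp_rot: [-180.0, -0.0, -5.1]
wrist_force: [0.2, -0.1, 1.9]
opening: 0.0853
```

>>> send_rows:
  plan:
    - [[0,0,0],[0,0,0],0.3]
    - [[0,0,0],[0,0,0],0.5]
    - [[0,0,0],[0,0,0],0.7]
    - [[0,0,0],[0,0,0],1]
    - [[0,0,0],[0,0,0],1]
    - [[0,0,0],[0,0,0],1]
    - [[0,0,0],[0,0,0],1]
    - [[0,0,0],[0,0,0],1]
  force: 30

```text
time: 5.05
ee_pos: [0.4412, 0.2752, 0.0108]
tcp_rot: [-179.9, -0.1, -5.0]
wrist_force: [-0.9, -1.6, 6.0]
opening: 0.0491
```

```bash
python3 go.py "[(.441,.273,.13,-5),(.452,-.004,.13,-5),(.452,-.004,.014,-5)]"
```

```text
t 5.05 p [0.4412 0.2752 0.0108] rot [-1.7994e+02 -1.1000e-01 -4.9800e+00] open 0.0491 q [ 32.   2. -17.  70.  -0. 127.]
[ 0.441  0.273  0.13  -5.   ] shift [-0.     0.007 -0.397] rz 0.0 rows 2.4 
[ 4.52e-01 -4.00e-03  1.30e-01 -5.00e+00] shift [ 0.117  0.917 -0.   ] rz -0.0 rows 5.5 
[ 4.52e-01 -4.00e-03  1.40e-02 -5.00e+00] shift [0.    0.    0.387] rz -0.0 rows 2.3
```

Soap gripped at 49 mm.

>>> send_rows:
  plan:
    - [[0,0,-0.15],[0,0,0],1]
    - [[0,0,-0.27],[0,0,0],1]
    - [[0,0,-0.4],[0,0,0],1]
    - [[0,0,-0.4],[0,0,0],1]

```text
time: 5.45
ee_pos: [0.4426, 0.2762, 0.1354]
tcp_rot: [-179.7, -0.4, -5.0]
wrist_force: [1.1, -0.1, -1.1]
opening: 0.0494
```

>>> send_rows:
  plan:
    - [[0.117,0.917,0],[0,0,0],1]
    - [[0.117,0.917,0],[0,0,0],1]
    - [[0.117,0.917,0],[0,0,0],1]
    - [[0.117,0.917,0],[0,0,0],1]
    - [[0.117,0.917,0],[0,0,0],1]
    - [[0.117,0.917,0],[0,0,0],1]
    - [[0.117,0.917,0],[0,0,0],1]
    - [[0.117,0.917,0],[0,0,0],1]

```text
time: 6.25
ee_pos: [0.4514, -0.0027, 0.129]
tcp_rot: [-180.0, 0.0, -5.1]
wrist_force: [0.4, 0.5, -1.5]
opening: 0.0493
```

```bash
python3 go.py "[(.452,-.004,.014,-5)]"
```

```text
t 6.25 p [ 0.4514 -0.0027  0.129 ] rot [-1.7999e+02  2.0000e-02 -5.0800e+00] open 0.0493 q [ -0.  -9. -15.  84.   0.  95.]
[ 4.52e-01 -4.00e-03  1.40e-02 -5.00e+00] shift [0.002 0.004 0.383] rz -0.0 rows 2.3
```

>>> send_rows:
  plan:
    - [[0,0.004,0.15],[0,0,0],1]
    - [[0,0.004,0.26],[0,0,0],1]
    - [[0,0.004,0.34],[0,0,0],1]
    - [[0,0.004,0.37],[0,0,0],1]
    - [[0,0.004,0.385],[0,0,0],1]
    - [[0,0.004,0.385],[0,0,0],1]
    - [[0,0.004,0.385],[0,0,0],1]

```text
time: 6.95
ee_pos: [0.4523, -0.0032, 0.015]
tcp_rot: [-180.0, -0.1, -5.0]
wrist_force: [0.4, 0.9, -1.3]
opening: 0.0497
```

>>> send_rows:
  plan:
    - [[0,0,0],[0,0,0],0]
    - [[0,0,0],[0,0,0],-0.5]
    - [[0,0,0],[0,0,0],-1]
    - [[0,0,0],[0,0,0],-1]
    - [[0,0,0],[0,0,0],-1]
    - [[0,0,-0.2],[0,0,0],-1]
    - [[0,0,-0.4],[0,0,0],-1]
    - [[0,0,-0.5],[0,0,0],-1]
    - [[0,0,-0.5],[0,0,0],-1]

```text
time: 7.85
ee_pos: [0.454, -0.0035, 0.1707]
tcp_rot: [-180.0, -0.6, -5.0]
wrist_force: [0.2, -0.1, -0.1]
opening: 0.0853
```

```bash
python3 go.py "[(.60,.133,.2,0),(.644,.133,.17,0),(.644,.133,.044,0)]"
```

```text
t 7.85 p [ 0.454  -0.0035  0.1707] rot [-179.96   -0.56   -4.99] open 0.0853 q [ -0. -10. -11.  88.  -0.  95.]
[0.6   0.133 0.2   0.   ] shift [ 0.445 -0.496 -0.098] rz -0.028 rows 4.0 
[0.644 0.133 0.17  0.   ] shift [0.147 0.    0.1  ] rz -0.0 rows 1.1 
[0.644 0.133 0.044 0.   ] shift [0.   0.   0.42] rz -0.0 rows 2.5
```

>>> send_rows:
  plan:
    - [[0.591,-0.508,-0.1],[0,0,-0.028],-1]
    - [[0.591,-0.508,-0.1],[0,0,-0.028],-1]
    - [[0.591,-0.508,-0.1],[0,0,-0.028],-1]
    - [[0.591,-0.508,-0.1],[0,0,-0.028],-1]
    - [[0.591,-0.508,-0.1],[0,0,-0.028],-1]
    - [[0.591,-0.508,-0.1],[0,0,-0.028],-1]
    - [[0.591,-0.508,-0.1],[0,0,-0.028],-1]
    - [[0.591,-0.508,-0.1],[0,0,-0.028],-1]

```text
time: 8.65
ee_pos: [0.6407, 0.1324, 0.1938]
tcp_rot: [180.0, 0.0, 0.0]
wrist_force: [-0.7, -0.4, 0.1]
opening: 0.0855
```

```bash
python3 wr.py w2 .644 .133 .1 .06 "[('tumbler',.008),('slat_rack',0)]"; python3 go.py "[(.644,.133,.044,0)]"
```

```text
tumbler 0.97 [318. 207.] [0.6416 0.1349]
t 8.8 p [0.6408 0.1322 0.1947] rot [-1.7999e+02 -6.0000e-02  1.0000e-02] open 0.0853 q [ 12.  19.  23.  93.  -0. 102.]
[0.644 0.133 0.044 0.   ] shift [ 0.011 -0.003  0.502] rz 0.0 rows 3.0
```

View pics/w2.png

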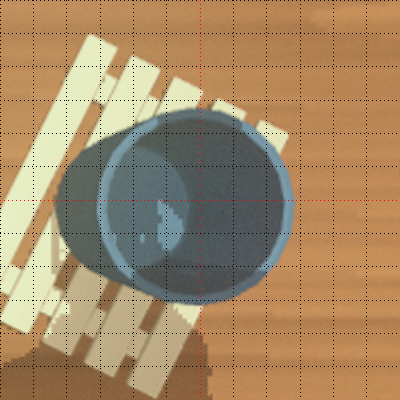

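Rim centre is at crop (196,206), so about (0.642,0.134). All views agree.

>>> send_rows:
  plan:
    - [[0.007,-0.004,0.15],[0,0,0],-1]
    - [[0.007,-0.004,0.3],[0,0,0],-1]
    - [[0.007,-0.004,0.4],[0,0,0],-1]
    - [[0.007,-0.004,0.5],[0,0,0],-1]
    - [[0.007,-0.004,0.5],[0,0,0],-1]
    - [[0.007,-0.004,0.5],[0,0,0],-1]

```text
time: 9.4
ee_pos: [0.6432, 0.1338, 0.0449]
tcp_rot: [-180.0, -0.0, 0.0]
wrist_force: [-0.3, 0.1, 0.8]
opening: 0.0853
```

>>> send_rows:
  plan:
    - [[0,0,0],[0,0,0],0]
    - [[0,0,0],[0,0,0],0.3]
    - [[0,0,0],[0,0,0],0.6]
    - [[0,0,0],[0,0,0],1]
    - [[0,0,0],[0,0,0],1]
    - [[0,0,0],[0,0,0],1]
    - [[0,0,0],[0,0,0],1]
    - [[0,0,0],[0,0,0],1]
  force: 40

```text
time: 10.2
ee_pos: [0.6445, 0.1343, 0.0466]
tcp_rot: [-180.0, -0.2, 0.1]
wrist_force: [-2.0, -1.3, 7.8]
opening: 0.0595
```

```bash
python3 go.py "[(.643,.133,.16,0),(.44,.2735,.16,0),(.44,.2735,.045,0)]"
```

```text
t 10.2 p [0.6445 0.1343 0.0466] rot [-1.7996e+02 -2.0000e-01  6.0000e-02] open 0.0595 q [ 12.  20.   7.  77.  -0. 102.]
[0.643 0.133 0.16  0.   ] shift [-0.005  0.004 -0.378] rz 0.0 rows 2.3 
[0.44   0.2735 0.16   0.    ] shift [-0.677 -0.468 -0.   ] rz -0.0 rows 4.9 
[0.44   0.2735 0.045  0.    ] shift [0.    0.    0.383] rz -0.0 rows 2.3
```

>>> send_rows:
  plan:
    - [[0,0,-0.1],[0,0,0],1]
    - [[0,0,-0.2],[0,0,0],1]
    - [[0,0,-0.3],[0,0,0],1]
    - [[0,0,-0.38],[0,0,0],1]
    - [[0,0,-0.38],[0,0,0],1]

```text
time: 10.7
ee_pos: [0.6451, 0.1345, 0.163]
tcp_rot: [-179.9, -0.4, 0.1]
wrist_force: [0.3, 0.4, -1.6]
opening: 0.0595
```

>>> send_rows:
  plan:
    - [[-0.1,-0.07,0],[0,0,0],1]
    - [[-0.23,-0.16,0],[0,0,0],1]
    - [[-0.36,-0.25,0],[0,0,0],1]
    - [[-0.49,-0.34,0],[0,0,0],1]
    - [[-0.6,-0.42,0],[0,0,0],1]
    - [[-0.677,-0.468,0],[0,0,0],1]
    - [[-0.677,-0.468,0],[0,0,0],1]
    - [[-0.677,-0.468,0],[0,0,0],1]

```text
time: 11.5
ee_pos: [0.4399, 0.2746, 0.1574]
tcp_rot: [180.0, -0.0, 0.1]
wrist_force: [-0.0, -0.1, -2.3]
opening: 0.0598
```

```bash
python3 go.py "[(.44,.2735,.047,0)]"; python3 - <<'E'
from h import *
# saucer centre from earlier wrist view: fit blue ellipse rim in scene/side now empty
for c in("scene","side"):
    im=camera(c);cal=get_calibration(c)
    o=ortho(im,cal,.36,.52,.19,.35,.014,2500)
    cv2.imwrite(f"pics/s_{c}.png",o)
a=[cv2.imread(f"pics/s_{c}.png")[:400,:400] for c in("scene","side")]
for o in a:
    for k in range(0,400,50): o[k,::4]=0; o[::4,k]=0
cv2.imwrite("pics/s.png",np.hstack(a))
E
```

```text
t 11.5 p [0.4399 0.2746 0.1574] rot [ 1.7999e+02 -1.0000e-02  1.4000e-01] open 0.0598 q [ 32.  -0.  -3.  87.  -0. 122.]
[0.44   0.2735 0.047  0.    ] shift [0.    0.004 0.368] rz 0.001 rows 2.2
```

View pics/s.png

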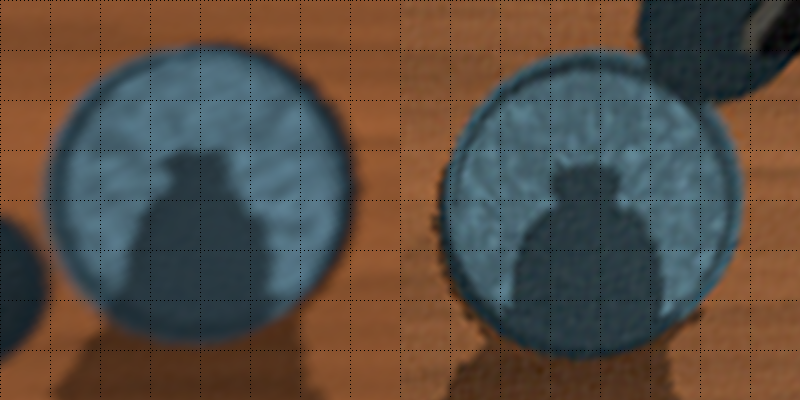

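Saucer centre averages (0.4407,0.2716), so I'm lowering with a 3 mm correction.

>>> send_rows:
  plan:
    - [[0.003,0.01,0.12],[0,0,0],1]
    - [[0.003,0.01,0.22],[0,0,0],1]
    - [[0.003,0.01,0.3],[0,0,0],1]
    - [[0.003,0.01,0.34],[0,0,0],1]
    - [[0.003,0.01,0.36],[0,0,0],1]
    - [[0.003,0.01,0.37],[0,0,0],1]
    - [[0.003,0.01,0.37],[0,0,0],1]
    - [[0.003,0.01,0.37],[0,0,0],1]

```text
time: 12.4
ee_pos: [0.4417, 0.2716, 0.0478]
tcp_rot: [-180.0, -0.1, 0.1]
wrist_force: [0.2, -0.4, -1.8]
opening: 0.0598
```

>>> send_rows:
  plan:
    - [[0,0,0],[0,0,0],0]
    - [[0,0,0],[0,0,0],-0.5]
    - [[0,0,0],[0,0,0],-1]
    - [[0,0,0],[0,0,0],-1]
    - [[0,0,0],[0,0,0],-1]
    - [[0,0,-0.15],[0,0,0],-1]
    - [[0,0,-0.3],[0,0,0],-1]
    - [[0,0,-0.45],[0,0,0],-1]
    - [[0,0,-0.5],[0,0,0],-1]
    - [[0,0,-0.5],[0,0,0],-1]

```text
time: 13.4
ee_pos: [0.4421, 0.272, 0.1998]
tcp_rot: [-179.9, -0.2, 0.1]
wrist_force: [0.9, -0.4, -0.9]
opening: 0.0853
```

```bash
python3 go.py "[(.50,.03,.19,0),(.648,-.1545,.19,15)]"
```

```text
t 13.4 p [0.4421 0.272  0.1998] rot [-1.7985e+02 -2.4000e-01  6.0000e-02] open 0.0853 q [ 32.  -0.   1.  91.   0. 122.]
[0.5  0.03 0.19 0.  ] shift [0.192 0.807 0.033] rz 0.0 rows 5.0 
[ 0.648  -0.1545  0.19   15.    ] shift [ 0.493  0.615 -0.   ] rz -0.083 rows 4.7
```

>>> send_rows:
  plan:
    - [[0.192,0.807,0],[0,0,0],-1]
    - [[0.192,0.807,0],[0,0,0],-1]
    - [[0.192,0.807,0],[0,0,0],-1]
    - [[0.192,0.807,0],[0,0,0],-1]
    - [[0.192,0.807,0],[0,0,0],-1]
    - [[0.192,0.807,0],[0,0,0],-1]

```text
time: 14.0
ee_pos: [0.4992, 0.0245, 0.1951]
tcp_rot: [179.9, 0.1, -0.3]
wrist_force: [0.0, 1.1, 0.1]
opening: 0.0855
```

>>> send_rows:
  plan:
    - [[0.493,0.615,0.1],[0,0,-0.083],-1]
    - [[0.493,0.615,0.1],[0,0,-0.083],-1]
    - [[0.493,0.615,0.1],[0,0,-0.083],-1]
    - [[0.493,0.615,0.1],[0,0,-0.083],-1]
    - [[0.493,0.615,0.1],[0,0,-0.083],-1]
    - [[0.493,0.615,0.1],[0,0,-0.083],-1]
    - [[0.493,0.615,0.1],[0,0,-0.083],-1]
    - [[0.493,0.615,0.1],[0,0,-0.083],-1]

```text
time: 14.8
ee_pos: [0.6466, -0.1539, 0.1665]
tcp_rot: [-180.0, 0.0, 15.0]
wrist_force: [-0.1, -0.0, 0.1]
opening: 0.0855
```

```bash
python3 - <<'E'
from h import *
from wr import look
a=look("w3",.648,-.1545,.044,.08,[('nail_brush',.008),('brass_tray',0)])
cal=get_calibration("wrist");im=cv2.imread("pics/w3_raw.png")
b=ortho(im,cal,.5685,.7285,-.2345,-.0745,.013,2500)[:400,:400]
for k in range(0,400,25): b[k,::4]=0;b[::4,k]=0
cv2.imwrite("pics/w3.png",np.hstack([a,b]))
E
python3 go.py "[(.648,-.1545,.015,15)]"
```

```text
nail_brush 0.67 [314. 215.] [ 0.6442 -0.152 ]
t 14.95 p [ 0.6468 -0.1539  0.1677] rot [ 1.7998e+02 -6.0000e-02  1.5070e+01] open 0.0856 q [-13.  20.  21.  91.   0.  62.]
[ 0.648  -0.1545  0.015  15.    ] shift [0.003 0.003 0.509] rz 0.0 rows 3.1
```

View pics/w3.png

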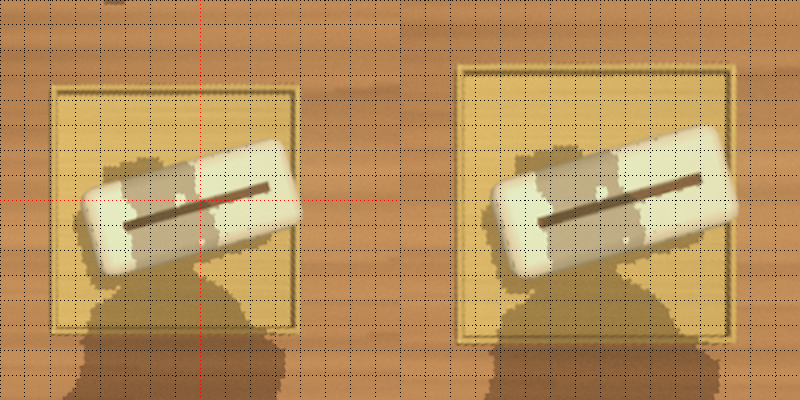

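Brush slot centre at crop (197,206) gives (0.646,-0.153). Tray centre is (0.647,-0.153). This agrees with the earlier views.

>>> send_rows:
  plan:
    - [[0,0,0.15],[0,0,0],-1]
    - [[0,0,0.3],[0,0,0],-1]
    - [[0,0,0.42],[0,0,0],-1]
    - [[0,0,0.5],[0,0,0],-1]
    - [[0,0,0.5],[0,0,0],-1]
    - [[0,0,0.5],[0,0,0],-1]

```text
time: 15.55
ee_pos: [0.6472, -0.1545, 0.0181]
tcp_rot: [180.0, -0.0, 15.0]
wrist_force: [0.5, -0.3, 0.1]
opening: 0.0854
```

>>> send_rows:
  plan:
    - [[0,0,0],[0,0,0],0]
    - [[0,0,0],[0,0,0],0.3]
    - [[0,0,0],[0,0,0],0.6]
    - [[0,0,0],[0,0,0],1]
    - [[0,0,0],[0,0,0],1]
    - [[0,0,0],[0,0,0],1]
    - [[0,0,0],[0,0,0],1]
    - [[0,0,0],[0,0,0],1]
  force: 25

```text
time: 16.35
ee_pos: [0.6476, -0.1552, 0.018]
tcp_rot: [180.0, -0.1, 15.0]
wrist_force: [-0.3, -0.0, 5.4]
opening: 0.0377
```

```bash
python3 go.py "[(.647,-.154,.12,15),(.58,0,.14,40),(.6395,.133,.12,63),(.6395,.133,.017,63)]"
```

```text
t 16.35 p [ 0.6476 -0.1552  0.018 ] rot [ 1.7995e+02 -9.0000e-02  1.5000e+01] open 0.0377 q [-13.  22.   6.  74.   0.  62.]
[ 0.647 -0.154  0.12  15.   ] shift [-0.001 -0.004 -0.34 ] rz -0.0 rows 2.0 
[ 0.58  0.    0.14 40.  ] shift [-0.083 -0.554 -0.067] rz -0.139 rows 3.4 
[ 0.6395  0.133   0.12   63.    ] shift [ 0.437 -0.212  0.067] rz -0.128 rows 2.9 
[6.395e-01 1.330e-01 1.700e-02 6.300e+01] shift [0.    0.    0.343] rz -0.0 rows 2.1
```

>>> send_rows:
  plan:
    - [[0,0,-0.12],[0,0,0],1]
    - [[0,0,-0.26],[0,0,0],1]
    - [[0,0,-0.38],[0,0,0],1]
    - [[0,0,-0.38],[0,0,0],1]

```text
time: 16.75
ee_pos: [0.6491, -0.1556, 0.1371]
tcp_rot: [179.8, -0.4, 15.0]
wrist_force: [1.2, 0.6, -0.6]
opening: 0.0375
```

>>> send_rows:
  plan:
    - [[-0.083,-0.554,0],[0,0,-0.139],1]
    - [[-0.083,-0.554,0],[0,0,-0.139],1]
    - [[-0.083,-0.554,0],[0,0,-0.139],1]
    - [[-0.083,-0.554,0],[0,0,-0.139],1]
    - [[-0.083,-0.554,0],[0,0,-0.139],1]
    - [[-0.083,-0.554,0],[0,0,-0.139],1]

```text
time: 17.35
ee_pos: [0.5802, -0.0012, 0.1306]
tcp_rot: [180.0, 0.0, 40.0]
wrist_force: [0.1, -0.7, -0.7]
opening: 0.0374
```

>>> send_rows:
  plan:
    - [[0.437,-0.212,0],[0,0,-0.128],1]
    - [[0.437,-0.212,0],[0,0,-0.128],1]
    - [[0.437,-0.212,0],[0,0,-0.128],1]
    - [[0.437,-0.212,0],[0,0,-0.128],1]
    - [[0.437,-0.212,0],[0,0,-0.128],1]
    - [[0.437,-0.212,0],[0,0,-0.128],1]

```text
time: 17.95
ee_pos: [0.6397, 0.1305, 0.1303]
tcp_rot: [-180.0, 0.0, 62.9]
wrist_force: [-0.6, -0.3, 0.2]
opening: 0.0375
```

```bash
python3 go.py "[(.6395,.133,.018,63)]"; python3 - <<'E'
from h import *
a=[]
for c in("scene","side"):
    im=camera(c);cal=get_calibration(c)
    o=ortho(im,cal,.56,.72,.053,.213,.008,2500)[:400,:400]
    for k in range(0,400,25): o[k,::4]=0; o[::4,k]=0
    a.append(o)
cv2.imwrite("pics/r.png",np.hstack(a))
E
```

```text
t 17.95 p [0.6397 0.1305 0.1303] rot [-1.7998e+02  4.0000e-02  6.2900e+01] open 0.0375 q [12. 18. 15. 86. -0. 39.]
[6.395e-01 1.330e-01 1.800e-02 6.300e+01] shift [ 0.007 -0.005  0.374] rz -0.001 rows 2.2
```

View pics/r.png

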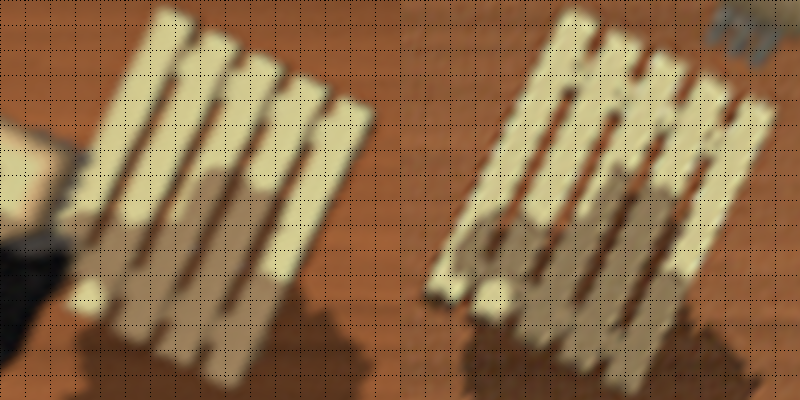

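Rack centre averages (0.640,0.1334), yaw -27. Lowering.

>>> send_rows:
  plan:
    - [[0.009,0,0.12],[0,0,0],1]
    - [[0.009,0,0.22],[0,0,0],1]
    - [[0.009,0,0.3],[0,0,0],1]
    - [[0.009,0,0.34],[0,0,0],1]
    - [[0.009,0,0.36],[0,0,0],1]
    - [[0.009,0,0.373],[0,0,0],1]
    - [[0.009,0,0.373],[0,0,0],1]
    - [[0.009,0,0.373],[0,0,0],1]

```text
time: 18.85
ee_pos: [0.6413, 0.1346, 0.0201]
tcp_rot: [179.9, -0.1, 63.1]
wrist_force: [0.5, -0.1, -0.5]
opening: 0.0374
```

>>> send_rows:
  plan:
    - [[0,0,0],[0,0,0],0.3]
    - [[0,0,0],[0,0,0],0]
    - [[0,0,0],[0,0,0],-0.5]
    - [[0,0,0],[0,0,0],-1]
    - [[0,0,0],[0,0,0],-1]
    - [[0,0,-0.15],[0,0,0],-1]
    - [[0,0,-0.3],[0,0,0],-1]
    - [[0,0,-0.45],[0,0,0],-1]
    - [[0,0,-0.55],[0,0,0],-1]
    - [[0,0,-0.55],[0,0,0],-1]

```text
time: 19.85
ee_pos: [0.6423, 0.1349, 0.1896]
tcp_rot: [179.6, -0.3, 63.1]
wrist_force: [-0.1, -0.3, 0.2]
opening: 0.0856
```

```bash
python3 go.py "[(.5,-.05,.18,20),(.443,-.273,.18,-20)]"
```

```text
t 19.85 p [0.6423 0.1349 0.1896] rot [179.65  -0.29  63.06] open 0.0856 q [12. 19. 22. 92.  0. 39.]
[ 0.5  -0.05  0.18 20.  ] shift [-0.764 -0.144  0.032] rz 0.239 rows 5.0 
[  0.443  -0.273   0.18  -20.   ] shift [-0.433  0.634 -0.   ] rz 0.222 rows 4.7
```

>>> send_rows:
  plan:
    - [[-0.764,-0.144,0],[0,0,0.239],-1]
    - [[-0.764,-0.144,0],[0,0,0.239],-1]
    - [[-0.764,-0.144,0],[0,0,0.239],-1]
    - [[-0.764,-0.144,0],[0,0,0.239],-1]
    - [[-0.764,-0.144,0],[0,0,0.239],-1]
    - [[-0.764,-0.144,0],[0,0,0.239],-1]
    - [[-0.764,-0.144,0],[0,0,0.239],-1]

```text
time: 20.55
ee_pos: [0.4981, -0.0507, 0.1836]
tcp_rot: [-180.0, -0.0, 20.0]
wrist_force: [0.0, 0.0, 0.1]
opening: 0.0854
```

>>> send_rows:
  plan:
    - [[-0.433,0.634,0],[0,0,0.222],-1]
    - [[-0.433,0.634,0],[0,0,0.222],-1]
    - [[-0.433,0.634,0],[0,0,0.222],-1]
    - [[-0.433,0.634,0],[0,0,0.222],-1]
    - [[-0.433,0.634,0],[0,0,0.222],-1]
    - [[-0.433,0.634,0],[0,0,0.222],-1]
    - [[-0.433,0.634,0],[0,0,0.222],-1]

```text
time: 21.25
ee_pos: [0.442, -0.2734, 0.1831]
tcp_rot: [-180.0, 0.1, -19.8]
wrist_force: [0.4, -0.2, -0.5]
opening: 0.0857
```

```bash
python3 - <<'E'
from h import *
from wr import look
a=look("w4",.443,-.273,.076,.08,[('jar',.008),('soap_dish',0)])
cal=get_calibration("wrist");im=cv2.imread("pics/w4_raw.png")
b=ortho(im,cal,.363,.523,-.353,-.193,.014,2500)[:400,:400]
for k in range(0,400,25): b[k,::4]=0;b[::4,k]=0
cv2.imwrite("pics/w4.png",np.hstack([a,b]))
E
python3 go.py "[(.443,-.273,.014,-20)]"
```

```text
jar 0.57 [314. 216.] [ 0.4389 -0.2746]
t 21.4 p [ 0.4422 -0.2723  0.1836] rot [-1.7998e+02  2.0000e-02 -1.9740e+01] open 0.0855 q [-32.   0.  -0.  90.   0.  78.]
[ 4.43e-01 -2.73e-01  1.40e-02 -2.00e+01] shift [0.003 0.001 0.565] rz 0.001 rows 3.4
```

View pics/w4.png

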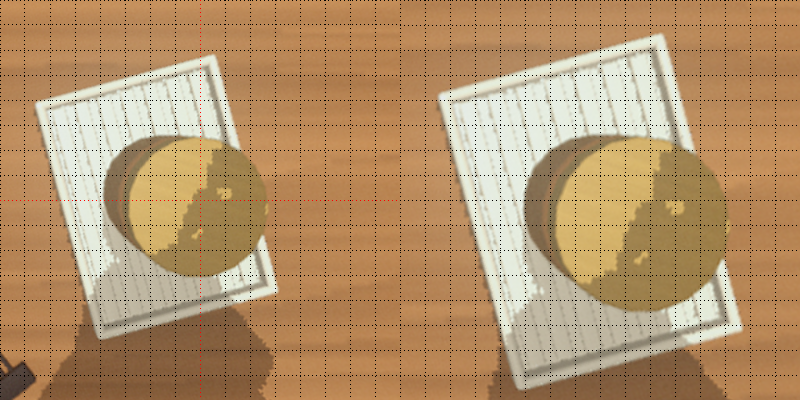

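Jar lid centre at crop (198,207) gives (0.440,-0.272), which agrees. Dish centre is about (0.4395,-0.271), yaw 15.

>>> send_rows:
  plan:
    - [[-0.001,0.001,0.15],[0,0,0],-1]
    - [[-0.001,0.001,0.3],[0,0,0],-1]
    - [[-0.001,0.001,0.42],[0,0,0],-1]
    - [[-0.001,0.001,0.52],[0,0,0],-1]
    - [[-0.001,0.001,0.555],[0,0,0],-1]
    - [[-0.001,0.001,0.555],[0,0,0],-1]
    - [[-0.001,0.001,0.555],[0,0,0],-1]

```text
time: 22.1
ee_pos: [0.4421, -0.2736, 0.0189]
tcp_rot: [180.0, -0.1, -19.9]
wrist_force: [0.3, -0.0, 0.4]
opening: 0.0851
```

>>> send_rows:
  plan:
    - [[0,0,0],[0,0,0],0]
    - [[0,0,0],[0,0,0],0.3]
    - [[0,0,0],[0,0,0],0.6]
    - [[0,0,0],[0,0,0],1]
    - [[0,0,0],[0,0,0],1]
    - [[0,0,0],[0,0,0],1]
    - [[0,0,0],[0,0,0],1]
    - [[0,0,0],[0,0,0],1]
  force: 40

```text
time: 22.9
ee_pos: [0.4417, -0.274, 0.0192]
tcp_rot: [180.0, -0.1, -19.9]
wrist_force: [-1.1, 2.5, 8.7]
opening: 0.0569
```

```bash
python3 go.py "[(.442,-.273,.13,-20),(.648,-.154,.13,0),(.648,-.154,.018,0)]"
```

```text
t 22.9 p [ 0.4417 -0.274   0.0192] rot [ 1.7999e+02 -1.2000e-01 -1.9930e+01] open 0.0569 q [-32.   2. -16.  71.   0.  78.]
[  0.442  -0.273   0.13  -20.   ] shift [-0.    -0.003 -0.369] rz 0.0 rows 2.2 
[ 0.648 -0.154  0.13   0.   ] shift [ 0.51  -0.608 -0.   ] rz -0.111 rows 4.8 
[ 0.648 -0.154  0.018  0.   ] shift [0.    0.    0.373] rz -0.0 rows 2.2
```

>>> send_rows:
  plan:
    - [[0,0,-0.1],[0,0,0],1]
    - [[0,0,-0.2],[0,0,0],1]
    - [[0,0,-0.3],[0,0,0],1]
    - [[0,0,-0.4],[0,0,0],1]
    - [[0,0,-0.4],[0,0,0],1]

```text
time: 23.4
ee_pos: [0.4427, -0.2747, 0.1423]
tcp_rot: [179.9, -0.4, -19.9]
wrist_force: [0.0, 0.0, -1.4]
opening: 0.0568
```

>>> send_rows:
  plan:
    - [[0.07,-0.08,0],[0,0,-0.02],1]
    - [[0.16,-0.19,0],[0,0,-0.04],1]
    - [[0.26,-0.3,0],[0,0,-0.06],1]
    - [[0.36,-0.42,0],[0,0,-0.08],1]
    - [[0.45,-0.54,0],[0,0,-0.1],1]
    - [[0.51,-0.608,0],[0,0,-0.111],1]
    - [[0.51,-0.608,0],[0,0,-0.111],1]
    - [[0.51,-0.608,0],[0,0,-0.111],1]

```text
time: 24.2
ee_pos: [0.647, -0.1539, 0.1363]
tcp_rot: [-180.0, 0.1, 0.1]
wrist_force: [-0.2, -0.2, -1.3]
opening: 0.0572
```

```bash
python3 go.py "[(.648,-.154,.0205,0)]"
```

```text
t 24.2 p [ 0.647  -0.1539  0.1363] rot [-1.7999e+02  9.0000e-02  9.0000e-02] open 0.0572 q [-13.  20.  18.  87.  -0.  77.]
[ 0.648  -0.154   0.0205  0.    ] shift [0.003 0.    0.386] rz 0.001 rows 2.3
```

>>> send_rows:
  plan:
    - [[0.003,0,0.12],[0,0,0],1]
    - [[0.003,0,0.23],[0,0,0],1]
    - [[0.003,0,0.31],[0,0,0],1]
    - [[0.003,0,0.35],[0,0,0],1]
    - [[0.003,0,0.375],[0,0,0],1]
    - [[0.003,0,0.388],[0,0,0],1]
    - [[0.003,0,0.388],[0,0,0],1]
    - [[0.003,0,0.388],[0,0,0],1]

```text
time: 25.0
ee_pos: [0.6486, -0.1545, 0.0223]
tcp_rot: [180.0, -0.1, 0.1]
wrist_force: [0.4, 0.2, -1.2]
opening: 0.0571
```

>>> send_rows:
  plan:
    - [[0,0,0],[0,0,0],0]
    - [[0,0,0],[0,0,0],-0.5]
    - [[0,0,0],[0,0,0],-1]
    - [[0,0,0],[0,0,0],-1]
    - [[0,0,0],[0,0,0],-1]
    - [[0,0,-0.15],[0,0,0],-1]
    - [[0,0,-0.3],[0,0,0],-1]
    - [[0,0,-0.45],[0,0,0],-1]
    - [[0,0,-0.55],[0,0,0],-1]
    - [[0,0,-0.55],[0,0,0],-1]

```text
time: 26.0
ee_pos: [0.6496, -0.1546, 0.1918]
tcp_rot: [179.9, -0.4, 0.1]
wrist_force: [0.9, -0.2, -0.1]
opening: 0.0856
```

```bash
python3 go.py "[(.452,-.003,.17,-5),(.452,-.003,.013,-5)]"
```

```text
t 26.0 p [ 0.6496 -0.1546  0.1918] rot [ 1.7989e+02 -4.5000e-01  6.0000e-02] open 0.0856 q [-13.  21.  24.  93.  -0.  77.]
[ 4.52e-01 -3.00e-03  1.70e-01 -5.00e+00] shift [-0.658 -0.506  0.073] rz 0.028 rows 5.0 
[ 4.52e-01 -3.00e-03  1.30e-02 -5.00e+00] shift [0.    0.    0.523] rz -0.0 rows 3.1
```

>>> send_rows:
  plan:
    - [[-0.658,-0.506,0.07],[0,0,0.028],-1]
    - [[-0.658,-0.506,0.07],[0,0,0.028],-1]
    - [[-0.658,-0.506,0.07],[0,0,0.028],-1]
    - [[-0.658,-0.506,0.07],[0,0,0.028],-1]
    - [[-0.658,-0.506,0.07],[0,0,0.028],-1]
    - [[-0.658,-0.506,0.07],[0,0,0.028],-1]
    - [[-0.658,-0.506,0.07],[0,0,0.028],-1]
    - [[-0.658,-0.506,0.07],[0,0,0.028],-1]

```text
time: 26.8
ee_pos: [0.4511, -0.003, 0.1649]
tcp_rot: [180.0, -0.0, -5.0]
wrist_force: [0.1, -0.4, -0.0]
opening: 0.0852
```

```bash
python3 wr.py w5 .452 -.004 .04 .08 "[('soap',.01)]"; python3 go.py "[(.452,-.003,.014,-5)]"
```

```text
soap 0.63 [323. 224.] [ 0.4555 -0.0073]
t 26.9 p [ 0.4512 -0.0032  0.1648] rot [ 1.7999e+02  2.0000e-02 -5.0300e+00] open 0.0855 q [ -0.  -9. -11.  88.  -0.  95.]
[ 4.52e-01 -3.00e-03  1.40e-02 -5.00e+00] shift [ 0.003 -0.001  0.503] rz -0.0 rows 3.0
```

View pics/w5.png

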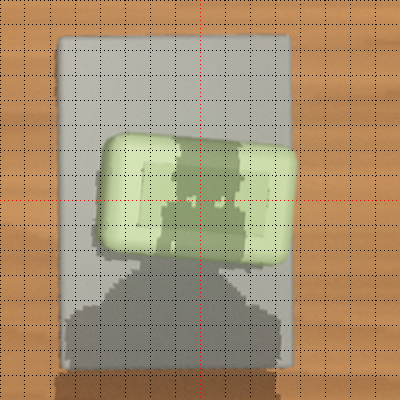

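Soap at crop (200,199), i.e. (0.452,-0.004), yaw 84.6, as I left it.

>>> send_rows:
  plan:
    - [[0.003,0.003,0.15],[0,0,0],-1]
    - [[0.003,0.003,0.3],[0,0,0],-1]
    - [[0.003,0.003,0.42],[0,0,0],-1]
    - [[0.003,0.003,0.5],[0,0,0],-1]
    - [[0.003,0.003,0.5],[0,0,0],-1]
    - [[0.003,0.003,0.5],[0,0,0],-1]

```text
time: 27.5
ee_pos: [0.4516, -0.0041, 0.0154]
tcp_rot: [180.0, 0.0, -5.0]
wrist_force: [0.2, -0.1, 0.8]
opening: 0.0856
```

>>> send_rows:
  plan:
    - [[0,0,0],[0,0,0],0]
    - [[0,0,0],[0,0,0],0.3]
    - [[0,0,0],[0,0,0],0.6]
    - [[0,0,0],[0,0,0],1]
    - [[0,0,0],[0,0,0],1]
    - [[0,0,0],[0,0,0],1]
    - [[0,0,0],[0,0,0],1]
    - [[0,0,0],[0,0,0],1]
  force: 30

```text
time: 28.3
ee_pos: [0.4523, -0.0037, 0.0164]
tcp_rot: [-180.0, -0.1, -5.0]
wrist_force: [0.3, -0.6, 5.0]
opening: 0.0493
```

>>> send_rows:
  plan:
    - [[0,0,-0.12],[0,0,0],1]
    - [[0,0,-0.26],[0,0,0],1]
    - [[0,0,-0.38],[0,0,0],1]
    - [[0,0,-0.38],[0,0,0],1]
    - [[0,0,-0.38],[0,0,0],1]

```text
time: 28.8
ee_pos: [0.4518, -0.0037, 0.1297]
tcp_rot: [-180.0, -0.1, -5.0]
wrist_force: [-0.8, 0.4, -1.5]
opening: 0.0492
```

```bash
python3 go.py "[(.4395,-.271,.13,-75),(.4395,-.271,.014,-75)]"
```

```text
t 28.8 p [ 0.4518 -0.0037  0.1297] rot [-1.7999e+02 -1.1000e-01 -4.9800e+00] open 0.0492 q [ -0.  -9. -15.  84.  -0.  95.]
[  0.4395  -0.271    0.13   -75.    ] shift [ 0.037  0.891 -0.001] rz 0.389 rows 8.2 
[ 4.395e-01 -2.710e-01  1.400e-02 -7.500e+01] shift [0.    0.    0.387] rz -0.0 rows 2.3
```

>>> send_rows:
  plan:
    - [[0.037,0.891,0],[0,0,0.389],1]
    - [[0.037,0.891,0],[0,0,0.389],1]
    - [[0.037,0.891,0],[0,0,0.389],1]
    - [[0.037,0.891,0],[0,0,0.389],1]
    - [[0.037,0.891,0],[0,0,0.389],1]
    - [[0.037,0.891,0],[0,0,0.389],1]
    - [[0.037,0.891,0],[0,0,0.389],1]
    - [[0.037,0.891,0],[0,0,0.389],1]
    - [[0.037,0.891,0],[0,0,0.389],1]
    - [[0.037,0.891,0],[0,0,0.389],1]

```text
time: 29.8
ee_pos: [0.4387, -0.2706, 0.1279]
tcp_rot: [179.9, 0.1, -74.8]
wrist_force: [-0.1, 0.5, -1.2]
opening: 0.0496
```

```bash
python3 go.py "[(.4395,-.271,.0145,-75)]"
```

```text
t 29.8 p [ 0.4387 -0.2706  0.1279] rot [ 1.7993e+02  7.0000e-02 -7.4820e+01] open 0.0496 q [-32.  -0.  -7.  84.  -0. 133.]
[ 4.395e-01 -2.710e-01  1.450e-02 -7.500e+01] shift [ 0.002 -0.002  0.378] rz 0.001 rows 2.3
```

>>> send_rows:
  plan:
    - [[0.002,0,0.12],[0,0,0],1]
    - [[0.002,0,0.23],[0,0,0],1]
    - [[0.002,0,0.31],[0,0,0],1]
    - [[0.002,0,0.35],[0,0,0],1]
    - [[0.002,0,0.37],[0,0,0],1]
    - [[0.002,0,0.378],[0,0,0],1]
    - [[0.002,0,0.378],[0,0,0],1]
    - [[0.002,0,0.378],[0,0,0],1]

```text
time: 30.6
ee_pos: [0.4399, -0.2719, 0.0167]
tcp_rot: [-179.9, -0.1, -75.0]
wrist_force: [0.6, -0.6, -1.2]
opening: 0.0494
```

>>> send_rows:
  plan:
    - [[0,0,0],[0,0,0],0]
    - [[0,0,0],[0,0,0],-0.5]
    - [[0,0,0],[0,0,0],-1]
    - [[0,0,0],[0,0,0],-1]
    - [[0,0,0],[0,0,0],-1]
    - [[0,0,-0.15],[0,0,0],-1]
    - [[0,0,-0.3],[0,0,0],-1]
    - [[0,0,-0.45],[0,0,0],-1]
    - [[0,0,-0.6],[0,0,0],-1]
    - [[0,0,-0.7],[0,0,0],-1]

```text
time: 31.6
ee_pos: [0.4395, -0.2717, 0.2291]
tcp_rot: [-179.9, -0.1, -75.0]
wrist_force: [-0.0, 0.3, -0.2]
opening: 0.0854
```

>>> send_rows:
  plan:
    - [[0.5,0.7,0],[0,0,0],-1]
    - [[0.5,0.7,0],[0,0,0],-1]
    - [[0.5,0.7,0],[0,0,0],-1]
    - [[0.5,0.7,0],[0,0,0],-1]
    - [[0.5,0.7,0],[0,0,0],-1]
    - [[0.5,0.7,0],[0,0,0],-1]
    - [[0.5,0.7,0],[0,0,0],-1]

```text
time: 32.3
ee_pos: [0.2741, -0.4717, 0.2252]
tcp_rot: [180.0, 0.0, -75.2]
wrist_force: [0.5, 0.8, -0.3]
opening: 0.0856
```

```bash
python3 - <<'E'
from h import *
print(sensors.get_obs()['ee_pos'])
tiles=[]
for c in("scene","side"):
    im=camera(c);cv2.imwrite(f"pics/{c}9.png",im);cal=get_calibration(c);row=[]
    for x,y,z in((.4407,.2716,.1),(.64,.1334,.044),(.648,-.154,.076),(.4395,-.271,.038)):
        t=ortho(im,cal,x-.08,x+.08,y-.08,y+.08,z,1250)[:200,:200]
        t[100,::4]=(0,0,255);t[::4,100]=(0,0,255);row.append(t)
    tiles.append(np.hstack(row))
    for n in("perfume","drying_stone"): print(c,n,[(round(r['p'],2),at_z(cal,r['point'],0)[:2].round(3)) for r in place_of(n,c)[:1]])
cv2.imwrite("pics/fin.png",np.vstack(tiles))
E
```

```text
[ 0.27407344 -0.47167504  0.22520835]
scene perfume [(0.57, array([0.588, 0.328]))]
scene drying_stone [(0.82, array([ 0.452, -0.007]))]
side perfume [(0.66, array([0.586, 0.325]))]
side drying_stone [(0.86, array([ 0.454, -0.003]))]
```

View pics/fin.png

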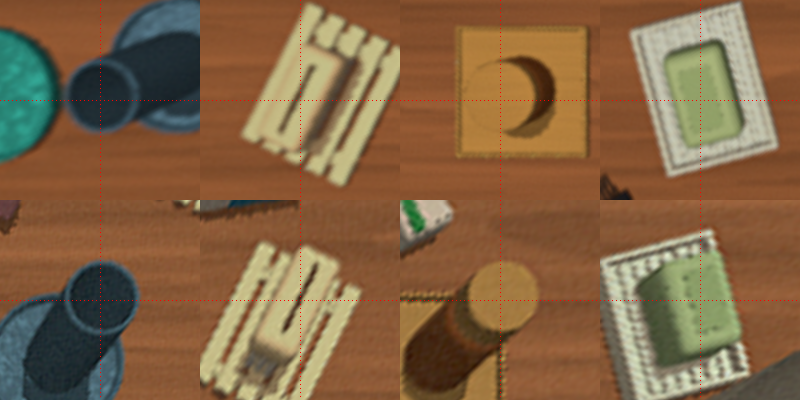

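View pics/side9.png

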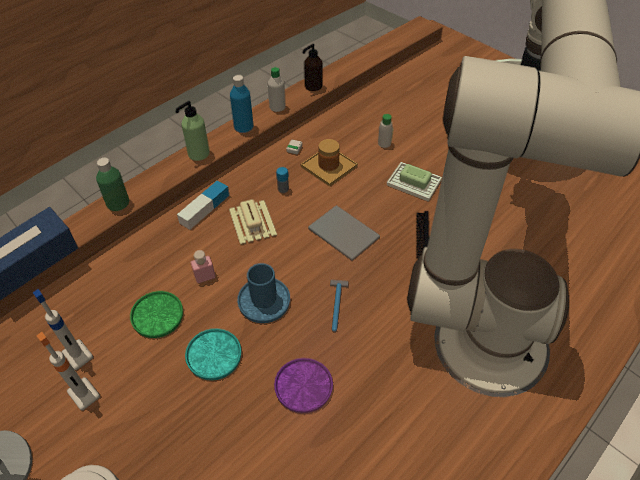

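All four are centred within a few mm, upright and lengthwise. The stone is empty, and the perfume reads the same place as before.

```bash
python3 -c "
from h import *
bot.job_done()"
```

```text
the job is handed in; nothing more can be done
```

I handed the job in after about 32 s of robot time. All four things stand on their own dishes; no verdict is reported back. I parked the soap on the drying stone first. Then I moved the tumbler to the blue saucer, the brush to the rack and the jar to the brass tray, and last the soap from the stone to the soap dish.

- **Centring:** The last scene and side views put the tumbler, brush and jar within about 3 mm of the middle. For the soap the two cameras disagreed, at 5–8 mm off in opposite directions. Their average is about 1–2 mm from the middle, and even the worse reading is inside the 15 mm limit.
- **Posture:** All four look upright and sit on their dishes. The soap and brush lie lengthwise to within a few degrees.
- **Rest of the scene:** The perfume reads within about 5 mm of its first reading, which is the detector's scatter, and stands upright. The stone is empty, the look-alikes are untouched, and the open gripper is clear of everything.
- **Forces:** The wrist force I saw stayed below 10 N, and no check failed.
- **Pictures:** I viewed 13 of the 14.

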